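# Pack the sagger for a test firing

## Robot

A 6-joint arm with a two-finger parallel gripper is mounted at the origin on the work surface. World frame = base frame: x ahead of the robot, y to its left, z up, the work surface at z = 0. Lengths are in mm, angles in degrees, forces in N, time in s.
With the tool pointing down it reaches from about 325 to 850 mm from the base axis. Payload 15.5 kg.
Tool frame: the origin (TCP) lies on the centre line of the jaws, within the pads' length; the fingertips stand 22 mm ahead of it and the grasp point (between the pads) lies 3 mm ahead of it (r.tip_extent is the distance from the TCP to the fingertips, in mm); z points along the fingers, y is the line along which they close (so a half turn about z gives the same grasp; the last joint's range is limited). The gripper opens to 91 mm and grips with 3 to 60 N. Pads are 32 mm wide; open, the fingers measure 118 mm over their backs; the gripper's body (76 mm by 178 mm) begins 60 mm behind the grasp point.
Start: joints at [-77.951, 28.281, 77.091, -0, 74.628, -5.472], TCP at [188.161, -596.005, 235.915] pointing down, gripper open.
Joint ranges: [-166.48, 166.48], [-47.26, 123.95], [12.59, 153.08], [-70.14, 250.14], [6.76, 159.57], [-176.63, 176.63]. Speed limits (degrees/s): [108.29, 108.29, 147.25, 172.46, 172.46, 172.46].

## Interface

Orientations are given as a 3x3 rotation matrix whose columns are the frame's x, y, z axes.
In Python, from rig import r, effector, planner, observe, eyes, ticket gives the robot as it stands. The module is installed in compiled form; this text tells all that it offers. Calls block until the motion is done:
- r.reach(position, orientation): joint-space move of the TCP to a pose.
- r.move_linear(position, orientation=None, rate=150, stop_force=None): straight line of the TCP; orientation=None keeps the orientation; rate is the mean speed in mm/s. With stop_force (N) it stops when the force on the tool has changed by that much, and returns True; else False.
- r.movej(angles): joint-space move.
- effector.ungrasp() and effector.close_gripper(f_grip=None): open the fingers fully, or close them until they stop; f_grip is the grip in N (None keeps the last).
- r.pause(seconds).
- planner.inverse_kinematics(position, orientation): joint angles nearest the present ones, or None.
- observe(): the state.
- eyes.get_image(name): name is "side" or "top"; returns a dict with "image" (480x640x3 uint8, blue, green, red), "depth" (480x640 float32, mm along the optical axis (not along the pixel's ray), 0 where there is no reading), "fx", "fy", "cx", "cy" (pixels), "pose" (4x4, takes a point from camera to world coordinates). Camera axes: x right, y up, looking along -z (the intrinsics and any distortion apply to the point x, -y, -z); pixel columns grow to the right and rows downward; lengths in mm; the calibration is good to about 2 mm. A picture is of the moment at which its call begins.
A pose or a line that the arm cannot do raises r.Unreachable and nothing moves.
- ticket.job_done(): hands the job in; it is judged then, once.
The state is a dict: "time": time; "joints": joint angles; "qvel": joint speeds; "joint_efforts": joint torques, N m; "eef_pos": TCP position; "eef_rot": TCP orientation; "force": force on the tool from outside, world axes, zero at the start; "torque": the same for the moment, N m; "opening": finger opening in mm; "grasp_force": force on a finger pad.
Only numpy, scipy, OpenCV 4.12 (cv2) and the standard library are available. Lean on these libraries where they do the work, as an engineer would, in place of code of your own. Each camera call takes 0.05 s, during which the arm holds its last target. There are 200 camera calls.

## Task

Pack the open fireclay kiln box for a test firing: stand the small round cup in the ring on its floor and the small square dish in the square frame, then lay the long batt flat across the two end ledges, centred and straight with the box, and last stand the bud vase upright on the middle of the batt. The ware is fragile, so set each piece and the batt down rather than dropping it. Leave the larger beaker, the oblong dish and the short batt where they are.

Things in the scene. Friction and masses are not known exactly. Their poses are not given: they have to be found in the camera images.
- sagger: fixed open kiln box of buff fireclay, 218 (x) x 158 (y) x 74 mm high; origin at the centre of its underside on the table, z up. Walls 9 mm (inside 200 x 140), floor 8 mm thick. Inside each x end a full-width ledge reaches 22 mm in from the wall, its top 58 mm above the table; the bay between is 156 mm long. The setters' centres lie 40 mm from the box's, one to +x, one to -x
- ring_setter: fixed round ring of darker fireclay on the sagger's floor, inner diameter 64, outer 74, 12 mm high; origin at the centre of its underside (8 mm above the table, on the sagger's floor), z up. Either x side of the sagger, it changes
- square_setter: fixed square frame of darker fireclay on the sagger's floor in the other half, inside 62 x 62, outside 72 x 72, 12 mm high, sides parallel to the sagger's; origin at the centre of its underside (on the sagger's floor, 8 mm above the table), z up
- cup: small round open cup of unglazed red clay, 48 mm across the rim (46 at the foot), 38 mm high, walls 4 mm, about 60 g; origin at the centre of its foot, z up
- dish: small square open dish of unglazed red clay, 46 x 46 mm and 30 mm high, walls 4 mm, about 60 g; origin at the centre of its underside, x and y along its sides, z up
- batt: the long kiln batt: flat slab of buff fireclay lying on the table, 186 (x) x 66 (y) x 12 mm thick, about 290 g; origin at the centre of its underside, z up. It can be gripped across its 66 mm width
- vase: small round closed-looking bud vase of unglazed red clay, 70 mm high: foot 36 mm across, belly 46 mm across from 14 to 36 mm height, neck 22 mm across from 52 to 62 mm, lip 28 mm; about 90 g; origin at the centre of its foot, z up
- beaker: look-alike, not wanted: larger open round beaker of the same red clay, 62 mm across the rim, 66 mm high; origin at the centre of its foot, z up
- oblong_dish: look-alike, not wanted: oblong open dish of the same red clay, 68 (x) x 46 (y) x 30 mm high; origin at the centre of its underside, z up
- short_batt: look-alike, not wanted: short kiln batt, flat slab of the same fireclay on the table, 116 (x) x 66 (y) x 12 mm; too short to span the ledges; origin at the centre of its underside, z up
There are look-alikes about, which are no part of the job. What is shaped like the dish but green is not meant. What is shaped like the batt but black is not meant.

How it is judged (in metres and radians):
On the way, in this order (a step that is already met when the one before it is completed fails the run):
1. the cup stands in the ring setter and the dish in the square setter, both released, the batt not yet in (horizontal distance between cup and ring_setter below 0.012 m and z of cup in the frame of sagger between 0.004 and 0.012 m and angle between each of cup, dish's own z axis and vertical below 0.1 rad and horizontal distance between dish and square_setter below 0.015 m and z of dish in the frame of sagger between 0.004 and 0.012 m and contact force between the fingers and cup below 0.2 N and contact force between the fingers and dish below 0.2 N and horizontal distance between batt and sagger above 0.05 m), for 0.2 s.
2. the long batt lies on both ledges over them, released, the vase not yet on it (horizontal distance between batt and sagger below 0.015 m and z of batt in the frame of sagger between 0.055 and 0.061 m and angle between batt's own z axis and vertical below 0.05 rad and angle between the x axis of batt and the x axis of sagger, either way round below 0.15 rad and contact force between the fingers and batt below 0.2 N and horizontal distance between cup and ring_setter below 0.012 m and z of cup in the frame of sagger between 0.004 and 0.012 m and angle between each of cup, dish's own z axis and vertical below 0.1 rad and horizontal distance between dish and square_setter below 0.015 m and z of dish in the frame of sagger between 0.004 and 0.012 m and horizontal distance between vase and batt above 0.03 m), for 0.2 s.
3. the vase stands on the middle of the batt, released (horizontal distance between vase and batt below 0.015 m and z of vase in the frame of batt between 0.008 and 0.016 m and angle between vase's own z axis and vertical below 0.1 rad and contact force between the fingers and vase below 0.2 N and horizontal distance between batt and sagger below 0.015 m and z of batt in the frame of sagger between 0.055 and 0.061 m and angle between batt's own z axis and vertical below 0.05 rad and angle between the x axis of batt and the x axis of sagger, either way round below 0.15 rad), for 0.2 s.
At the end, for the whole second after the job is handed in: Cup upright on the floor within 12 mm of the ring's centre, dish within 15 mm of the square frame's, long batt level on both ledges within 15 mm and 0.15 rad of the box's centre line, vase upright within 15 mm of the batt's centre; all released, at rest; look-alikes moved under 15 mm (all of step 3 and horizontal distance between cup and ring_setter below 0.012 m and z of cup in the frame of sagger between 0.004 and 0.012 m and angle between each of cup, dish's own z axis and vertical below 0.1 rad and horizontal distance between dish and square_setter below 0.015 m and z of dish in the frame of sagger between 0.004 and 0.012 m and linear speed of each of cup, dish, batt, vase below 0.02 m/s and angular speed of each of cup, dish, batt, vase below 0.2 rad/s and contact force between the fingers and cup below 0.2 N and contact force between the fingers and dish below 0.2 N and contact force between the fingers and batt below 0.2 N and distance of each of beaker, oblong_dish, short_batt from where it was at the start of the episode below 0.015 m); the robot touches nothing.
It fails at once if the beaker, the oblong dish or the short batt is moved by more than 15 mm (distance of any of beaker, oblong_dish, short_batt from where it was at the start of the episode above 0.015 m).
It fails at once if the cup is dropped (falls out of the fingers faster than 0.6 m/s, some 20 mm) (contact force between the fingers and cup below 0.05 N and linear speed of cup above 0.6 m/s).
It fails at once if the dish is dropped (falls out of the fingers faster than 0.6 m/s, some 20 mm) (contact force between the fingers and dish below 0.05 N and linear speed of dish above 0.6 m/s).
It fails at once if the batt is dropped (falls out of the fingers faster than 0.6 m/s, some 20 mm) (contact force between the fingers and batt below 0.05 N and linear speed of batt above 0.6 m/s).
It fails at once if the vase is dropped (falls out of the fingers faster than 0.6 m/s, some 20 mm) (contact force between the fingers and vase below 0.05 N and linear speed of vase above 0.6 m/s).
It also fails if it takes over 109 s, if anything falls off the work surface, if the arm or the gripper's body presses on something with over 40 N, if the wrist force passes 120 N, or if a joint passes its speed limit or range.

## Working session

There is one attempt and no reset: what is moved stays moved. The work goes in short steps, each a Python script; the robot and the scene stay as the last script left them, time stands still between calls to the robot, and variables do not carry over. Pictures are saved under pics/ and viewed, at most 14 in all, crops included, and the job is handed in when it is done.

```bash
mkdir -p pics
cat > h.py <<'E'
import numpy as np, cv2
from rig import r, effector, planner, observe, eyes, ticket
def snap(n,fn=None):
    d=eyes.get_image(n)
    if fn: cv2.imwrite('pics/'+fn,d['image'])
    return d
def cloud(d):
    h,w=d['depth'].shape; u,v=np.meshgrid(np.arange(w),np.arange(h)); z=d['depth'].astype(float)
    P=np.stack([(u-d['cx'])/d['fx']*z,-(v-d['cy'])/d['fy']*z,-z],-1)
    W=P@d['pose'][:3,:3].T+d['pose'][:3,3]
    W[z<=0]=np.nan
    return W
E
python3 - <<'E'
from h import *
for n in('top','side'):
    d=snap(n,n+'0.png'); np.savez(n+'0.npz',**d)
    print(n,d['fx'],d['cx'],d['cy'],d['pose'].round(3).tolist(),d.keys(),(d['depth']>0).mean())
print(observe())
E
```

```text
top 607.1113841757283 318.043479245717 239.15389438880908 [[0.006, 0.987, -0.16, 241.202], [-1.0, 0.005, -0.006, -26.27], [-0.005, 0.16, 0.987, 1361.926], [0.0, 0.0, 0.0, 1.0]] dict_keys(['image', 'depth', 'fx', 'fy', 'cx', 'cy', 'pose']) 0.996005859375
side 603.5860782054327 309.42898000358696 234.2587993061687 [[0.996, 0.031, -0.081, 306.229], [-0.085, 0.537, -0.839, -1401.072], [0.017, 0.843, 0.538, 923.427], [0.0, 0.0, 0.0, 1.0]] dict_keys(['image', 'depth', 'fx', 'fy', 'cx', 'cy', 'pose']) 0.9961555989583334
{'time': 0.1, 'joints': array([-7.79524171e+01,  2.83095303e+01,  7.71225283e+01,  5.89909025e-04,
        7.46264426e+01, -5.47158914e+00]), 'qvel': array([ 0.02702596, -0.11419142,  0.00081896,  0.11377743,  0.0508051 ,
        0.0315419 ]), 'joint_efforts': array([ 3.49539027e-03, -8.80238628e+01, -3.82546198e+01,  7.08591146e-02,
        4.82004241e-02, -2.49974011e-05]), 'eef_pos': array([ 188.0863321 , -595.71684313,  235.4235595 ]), 'eef_rot': array([[ 9.53617111e-01,  3.01022200e-01, -2.03406570e-04],
       [ 3.01022249e-01, -9.53616592e-01,  1.00062262e-03],
       [ 1.07237743e-04, -1.01544075e-03, -9.99999479e-01]]), 'force': array([0.03912022, 0.39857804, 0.20905132]), 'torque': array([ 0.01104142, -0.03632464, -0.03284319]), 'grasp_force': 0.0, 'opening': 91.18330508619633}
```

View pics/top0.png

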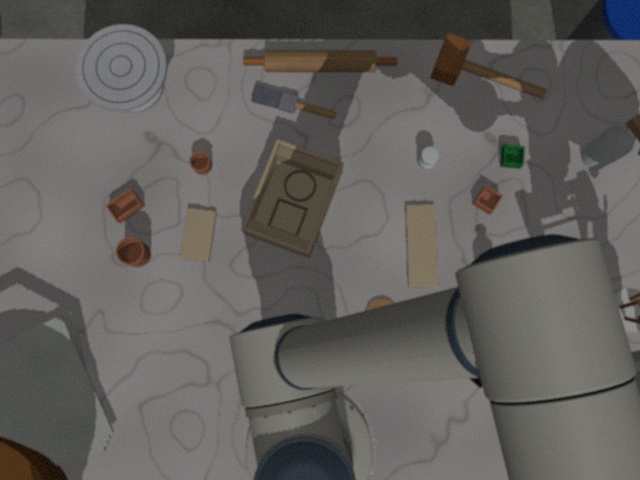

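View pics/side0.png

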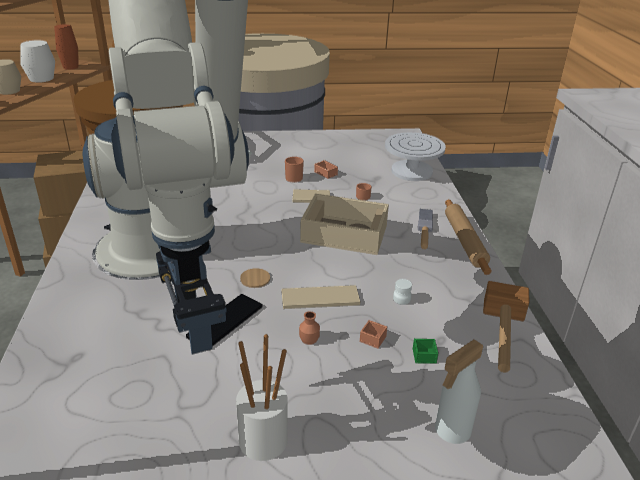

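Top view (up = +x, left = +y): cup (201,162), dish (487,200), long batt (421,245), sagger (293,198) with the ring at (300,185) and the square frame at (288,217). Beaker (132,250), oblong dish (125,205) and short batt (198,234) are the look-alikes. The vase is mostly hidden under the arm and shows in the side view at (310,327).

```bash
cat > m.py <<'E'
from h import *
def rect(pts):
    (c,s,a)=cv2.minAreaRect(pts.astype(np.float32)); 
    if s[0]<s[1]: s=s[::-1]; a+=90
    return np.round(c,1),np.round(s,1),round(a,1)   # a = direction of long side
def measure(d,boxes,zr):
    W=cloud(d)
    for k,(u0,v0,u1,v1) in boxes.items():
        p=W[v0:v1,u0:u1].reshape(-1,3); p=p[~np.isnan(p[:,0])]
        zmin,zmax=zr[k]; q=p[(p[:,2]>zmin)&(p[:,2]<zmax)]
        if len(q)<8: print(k,'few',len(q)); continue
        print(k,len(q),'z50/98',np.percentile(q[:,2],[50,98]).round(1),'rect',*rect(q[:,:2]),'circ',np.round(cv2.minEnclosingCircle(q[:,:2].astype(np.float32))[0],1))
E
python3 - <<'E'
from m import *
t=dict(np.load('top0.npz'));s=dict(np.load('side0.npz'))
print('table z',np.nanmedian(cloud(t)[100:300,350:400,2]),np.nanmedian(cloud(s)[300:330,400:450,2]))
zr=dict(cup=(30,60),dish=(22,50),batt=(6,30),sag=(68,90),ring=(14,30),beaker=(58,90),obl=(22,50),sb=(6,30),vase=(5,90),jar=(5,90))
measure(t,dict(cup=(185,145,218,180),dish=(470,182,506,218),batt=(398,192,446,296),sag=(235,130,350,262),beaker=(110,232,155,270),obl=(104,183,148,224),sb=(175,200,222,268),jar=(410,140,445,172)),zr)
print('side')
measure(s,dict(cup=(350,178,378,205),dish=(355,315,392,352),batt=(275,280,368,312),vase=(294,306,326,346),sag=(295,185,395,255),jar=(388,275,415,308)),zr)
p=cloud(s)[306:346,294:326].reshape(-1,3); p=p[p[:,2]>5]
for a,b in((10,36),(36,50),(50,62),(62,75)):
    q=p[(p[:,2]>a)&(p[:,2]<b)]; print(a,b,q.min(0).round(1),q.max(0).round(1))
# ring / square: darker fireclay
W=cloud(t); im=t['image']; g=cv2.cvtColor(im,cv2.COLOR_BGR2GRAY)
c=cv2.resize(im[125:265,230:355],None,fx=6,fy=4*1.0*1.0,interpolation=cv2.INTER_CUBIC) if 0 else cv2.resize(im[125:265,230:355],None,fx=4,fy=4,interpolation=cv2.INTER_CUBIC)
cv2.imwrite('pics/sag.png',c)
E
```

```text
table z -1.0535814721577026 -0.6077087267490242
cup 129 z50/98 [35.3 42.8] rect [633.7 248.8] [47.3 46.1] 63.3 circ [633.9 248.7]
dish 172 z50/98 [28.2 34.2] rect [ 551.5 -403.2] [49.5 46.2] 146.5 circ [ 551.4 -403. ]
batt 2333 z50/98 [11.1 16.6] rect [ 457.9 -250.8] [232.2  95.3] 176.7 circ [ 456.8 -268.6]
sag 1317 z50/98 [72.7 78.1] rect [545.8  36.9] [218.6 158.6] 159.8 circ [545.5  36.7]
beaker 195 z50/98 [63.8 69.7] rect [424.1 387.5] [61.  60.4] 62.6 circ [423.6 387.8]
obl 224 z50/98 [27.8 34.1] rect [533.6 419.5] [68.5 49. ] 124.3 circ [533.9 419.6]
sb 1405 z50/98 [10.8 16.2] rect [476.9 256. ] [131.  95.] 174.8 circ [479.7 256.2]
jar 381 z50/98 [46.9 53.9] rect [ 661.5 -271.2] [72.9 66.5] 16.9 circ [ 661.9 -265.1]
side
cup 85 z50/98 [34.9 58.8] rect [614.5 185.9] [185.9  47.3] 74.4 circ [609.2 187. ]
dish 200 z50/98 [27.2 32.2] rect [ 549.8 -402.6] [53.1 48.5] 58.8 circ [ 549.2 -404.5]
batt 1394 z50/98 [11.2 15.4] rect [ 446.  -254.2] [185.4  75.7] 0.1 circ [ 445.9 -252.1]
vase 525 z50/98 [39.  71.6] rect [ 405.5 -351.5] [138.3  47.9] 93.3 circ [ 397.2 -352. ]
sag 622 z50/98 [72.3 77.4] rect [543.7  33.5] [218.9 171.5] 159.5 circ [544.9  34.8]
jar 384 z50/98 [37.2 52.1] rect [ 642.4 -274.1] [57.2 41.7] 68.9 circ [ 636.5 -273. ]
10 36 [ 384.4 -420.4   10.1] [ 429.1 -290.4   36. ]
36 50 [ 386.2 -419.    36.2] [ 428.4 -384.1   49.5]
50 62 [ 395.  -413.    50.1] [ 419.4 -392.3   61.7]
62 75 [ 394.8 -408.3   62.7] [ 419.8 -378.1   72.7]
```

View pics/sag.png

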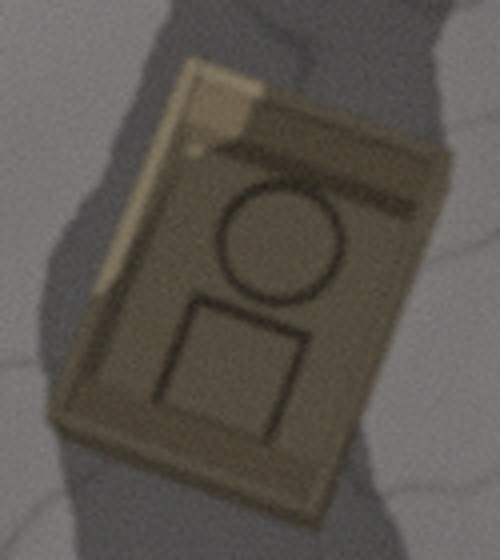

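The crop shows the ring at crop (281,242), which is image (300,185), and the frame at about (288,217). I'll refine dish, batt and vase with colour masks and check the setters and nearby tall objects.

```bash
cat >> m.py <<'E'
def ray(d,u,v,z):
    R,t=d['pose'][:3,:3],d['pose'][:3,3]; k=R@np.array([(u-d['cx'])/d['fx'],-(v-d['cy'])/d['fy'],-1]); return (t+k*(z-t[2])/k[2])[:2]
def blob(d,box,kind):
    u0,v0,u1,v1=box; hsv=cv2.cvtColor(d['image'],cv2.COLOR_BGR2HSV); H,S,V=cv2.split(hsv)
    m=(((H<14)|(H>172))&(S>85)) if kind=='red' else ((H>12)&(H<32)&(S>45))
    mm=np.zeros(m.shape,np.uint8); mm[v0:v1,u0:u1]=m[v0:v1,u0:u1]*255
    n,l,st,_=cv2.connectedComponentsWithStats(mm); i=1+np.argmax(st[1:,4]); return l==i
def show(d,name,box,kind,z0,z1,ztop):
    m=blob(d,box,kind); W=cloud(d); q=W[m]; q=q[(q[:,2]>z0)&(q[:,2]<z1)]
    cs,_=cv2.findContours(m.astype(np.uint8),cv2.RETR_EXTERNAL,cv2.CHAIN_APPROX_NONE); c=max(cs,key=len)[:,0]
    P=np.array([ray(d,u,v,ztop) for u,v in c])
    print(name,'px',m.sum(),'depth',*rect(q[:,:2]),'mean',q[:,:2].mean(0).round(1),'| ray',*rect(P))
E
python3 - <<'E'
from m import *
t=dict(np.load('top0.npz'));s=dict(np.load('side0.npz'))
show(t,'batt t',(395,190,446,296),'buff',5,25,12); show(s,'batt s',(275,280,368,312),'buff',5,25,12)
show(t,'sb t',(175,200,222,268),'buff',5,25,12)
show(t,'dish t',(470,182,506,218),'red',25,40,30); show(s,'dish s',(355,315,392,352),'red',25,40,30)
show(t,'cup t',(185,145,218,180),'red',30,48,38); show(s,'cup s',(350,178,378,205),'red',32,48,38)
show(s,'vase belly s',(294,306,326,346),'red',14,36,30);show(s,'vase neck s',(294,306,326,346),'red',52,75,70)
print('ring',ray(t,300.2,185.5,20),'sq',ray(t,288,217,20))
W=cloud(s).reshape(-1,3)
for n,c,ra in(('vase',(407,-402),110),('dish',(551,-403),110)):
    k=(np.hypot(W[:,0]-c[0],W[:,1]-c[1])<ra)&(W[:,2]>78); print(n,k.sum(), W[k].mean(0) if k.any() else '')
E
```

```text
batt t px 2355 depth [ 448.1 -251.3] [185.7  65.4] 0.9 mean [ 447.4 -250.7] | ray [ 448.4 -250.5] [186.4  65.6] 0.9
batt s px 1474 depth [ 445.9 -254.6] [185.   75.1] 0.5 mean [ 445.1 -256.6] | ray [ 445.7 -258.3] [184.7  75.3] 0.9
sb t px 1466 depth [469.8 253.6] [116.3  66.5] 173.6 mean [469.5 252.9] | ray [470.4 252.9] [117.2  65.8] 173.5
dish t px 471 depth [ 551.4 -401.3] [47.1 43.3] 146.3 mean [ 552.  -398.1] | ray [ 549.3 -398.5] [54.2 45.5] 145.6
dish s px 528 depth [ 550.1 -404.2] [49.9 46.1] 55.0 mean [ 549.5 -405.3] | ray [ 545.9 -418.3] [74.1 54.9] 56.1
cup t px 377 depth [634.  249.2] [47.4 44.4] 31.0 mean [634.5 249.5] | ray [630.7 248.6] [52.  45.2] 1.9
cup s px 221 depth [632.  245.9] [62.9 41. ] 80.3 mean [631.9 249.8] | ray [625.6 218.2] [105.6  43.4] 80.3
vase belly s px 493 depth [ 407.4 -404.3] [44.8 33. ] 7.1 mean [ 404.1 -410.9] | ray [ 407.4 -388.5] [102.9  44.5] 86.0
vase neck s px 493 depth [ 407.3 -394.6] [26.8 24. ] 84.7 mean [ 406.8 -398.3] | ray [ 402.9 -433.8] [98.3 42.5] 86.0
ring [581.70820983  22.46147912] sq [508.65452576  49.20509803]
vase 0 
dish 0
```

```bash
cat >> h.py <<'E'
def down(a):
    c,s=np.cos(np.radians(a)),np.sin(np.radians(a)); return np.array([[c,s,0],[s,-c,0],[0,0,-1.]])
def pick(xy,a,tip,f,up=190):
    z=tip+r.tip_extent; effector.ungrasp()
    r.reach([*xy,up],down(a)); r.move_linear([*xy,z],rate=120)
    effector.close_gripper(f_grip=f); o=observe(); print('grip',round(o['opening'],1),round(o['grasp_force'],1),o['eef_pos'].round(1),round(o['time'],1))
    r.move_linear([*xy,up],rate=120); o=observe(); print('held',round(o['opening'],1),round(o['grasp_force'],1))
def place(xy,a,tip,up=190,stop=4,f=None):
    z=tip+r.tip_extent
    r.reach([*xy,up],down(a)); r.move_linear([*xy,z+12],rate=100); r.pause(.3)
    hit=r.move_linear([*xy,z-1.5],rate=12,stop_force=stop); o=observe(); print('hit',hit,o['eef_pos'].round(1),'want',z,o['force'].round(1))
    effector.ungrasp(); r.move_linear([*o['eef_pos'][:2],up],rate=100); print('t',observe()['time'])
E
python3 - <<'E'
from h import *
pick((633.5,249),159.8,16,15)
place((582.5,22.8),159.8,24)
E
```

```text
grip 46.6 15.0 [633.5 249.   38. ] 5.8
held 46.7 15.0
hit True [582.4  22.8  45.9] want 46.0 [0.4 0.4 6.7]
t 13.2667
```

Run:
```python
from h import *
pick((551,-403.3),-34,15,15)
place((508.3,50.5),-20.2,23)
r.reach([420,-40,300],down(-20)) 
t=snap('top'); np.savez('t1.npz',**t); s=snap('side'); np.savez('s1.npz',**s)
v=np.vstack([cv2.resize(t['image'][110:290,200:500],None,fx=2,fy=1.6),cv2.resize(s['image'][160:350,230:480],(600,300))]); cv2.imwrite('pics/a1.png',v[:600])
```

```text
grip 46.1 15.0 [ 551.  -403.3   37. ] 18.1
held 45.9 15.0
hit True [508.2  50.5  44.8] want 45.0 [ 0.1 -0.1  6.3]
t 26.3083
```

View pics/a1.png

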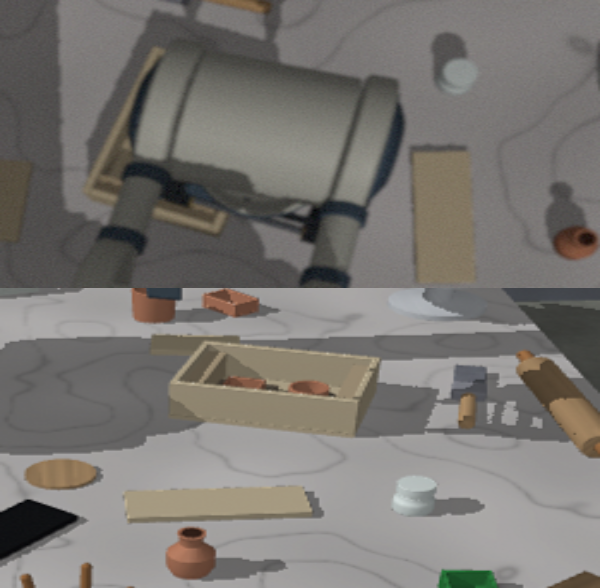

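The arm hides the box in the top view, but the side view shows both pieces standing inside it. The vase is now visible from above at about (488,261). Next I'll measure it, move over the batt and check the box from there.

Run:
```python
from m import *
t=dict(np.load('t1.npz'))
show(t,'batt',(395,190,446,296),'buff',5,25,12)
show(t,'vase belly',(470,240,506,285),'red',14,36,30);show(t,'vase lip',(470,240,506,285),'red',60,80,70)
r.reach([447.5,-251.3,190],down(-89.1 if 0 else 0.9))
t=snap('top'); np.savez('t2.npz',**t)
show(t,'sag',(235,130,350,262),'buff',69,90,74)
W=cloud(t); H,S,V=cv2.split(cv2.cvtColor(t['image'],cv2.COLOR_BGR2HSV))
q=W[130:262,235:350][(S>110)[130:262,235:350]&((H<11)|(H>172))[130:262,235:350]]
for n,c in(('cup',(582.5,22.8)),('dish',(508.3,50.5))):
    k=q[(np.hypot(q[:,0]-c[0],q[:,1]-c[1])<38)&(q[:,2]>(40 if n=='cup' else 32))&(q[:,2]<60)]; print(n,len(k),*rect(k[:,:2]),np.median(k[:,2]))
cv2.imwrite('pics/a2.png',cv2.resize(t['image'][125:265,230:355],None,fx=4,fy=4,interpolation=cv2.INTER_CUBIC))
```

```text
batt px 2362 depth [ 447.9 -251.4] [185.4  65.4] 0.6 mean [ 447.2 -250.7] | ray [ 448.4 -250.5] [186.3  66. ] 0.8
vase belly px 333 depth [ 406.1 -384.8] [41.3 27.9] 14.6 mean [ 404.6 -378.8] | ray [ 408.7 -393.1] [46.8 42.2] 90.3
vase lip px 333 depth [ 408.1 -394. ] [25.3 23.3] 47.0 mean [ 408.2 -393.7] | ray [ 403.7 -382.1] [45.4 40.9] 90.3
sag px 3376 depth [583.4  23.2] [158.4 138.9] 69.7 mean [608.    6.3] | ray [582.8  22.9] [162.2 139.2] 69.7
cup 69 [582.2  22.8] [47.7 41.4] 9.8 44.7550851302326
dish 0 [0. 0.] [0. 0.] 0.0 nan
  return _methods._mean(a, axis=axis, dtype=dtype,
  ret = ret.dtype.type(ret / rcount)
```

View pics/a2.png

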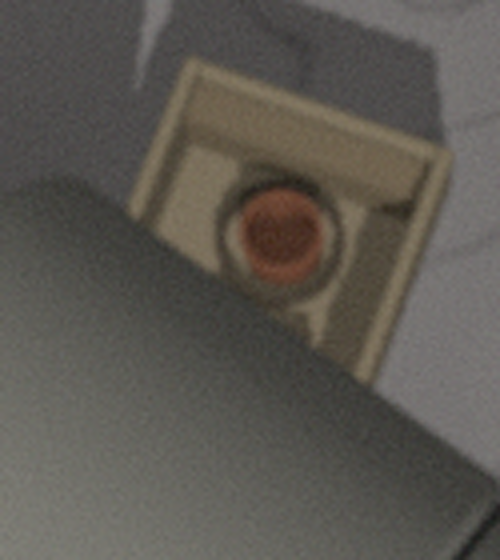

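The cup sits centred in the ring (measured 582.2, 22.8, top at 44.8 mm). I'll check the dish's rim from the side cloud, then lay the batt.

Run:
```python
from m import *
s=dict(np.load('s1.npz')); W=cloud(s); H,S,V=cv2.split(cv2.cvtColor(s['image'],cv2.COLOR_BGR2HSV))
q=W[((H<12)|(H>172))&(S>90)]
k=q[(np.hypot(q[:,0]-508,q[:,1]-50.5)<40)&(q[:,2]>30)&(q[:,2]<60)]; print('dish',len(k),*rect(k[:,:2]),np.percentile(k[:,2],[5,50,95]))
pick((448,-251.2),0.8,3,40)
place((545.5,36.7),-20.2,61)
r.reach([407.5,-395.3,190],down(0))
t=snap('top'); np.savez('t3.npz',**t); s=snap('side','s3.png'); np.savez('s3.npz',**s)
show(t,'sag+batt',(235,130,350,262),'buff',69,90,74)
cv2.imwrite('pics/a3.png',np.hstack([cv2.resize(t['image'][125:265,230:355],(400,448)),cv2.resize(s['image'][175:265,290:400],(400,448))]))
```

```text
dish 47 [509.4  55.6] [44.5 37.1] 159.4 [30.26052574 35.63358666 39.49779623]
grip 65.7 40.0 [ 448.1 -251.3   25.1] 30.6
held 65.7 40.0
hit True [545.4  36.7  83.1] want 83.0 [-0.2 -0.1  7.3]
t 37.4167
sag+batt px 4724 depth [546.3  37.9] [219.1 155.8] 159.8 mean [564.5  51.8] | ray [542.9  39.5] [225.3 156.7] 160.1
```

View pics/a3.png

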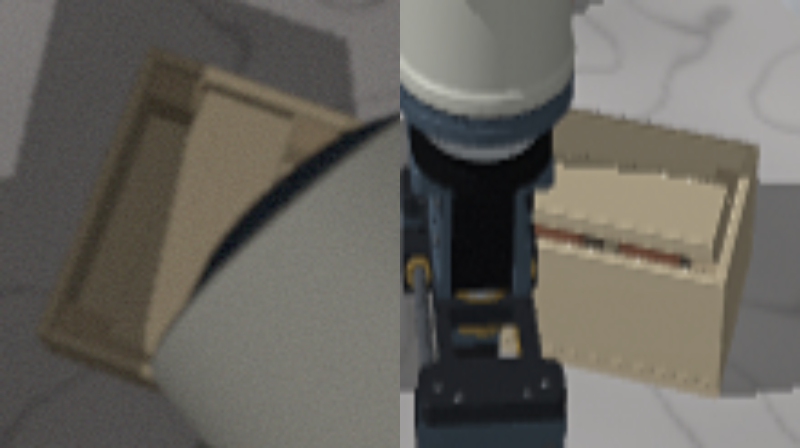

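The batt is on the ledges, but its left edge in the crop, (205,70) to (150,350), looks about 9° off the wall direction. I'll clear the arm and measure it.

Run:
```python
from m import *
r.movej([-77.951,28.281,77.091,0,74.628,-5.472])
t=snap('top'); np.savez('t4.npz',**t); s=snap('side'); np.savez('s4.npz',**s)
a=np.radians(-20.2); R=np.array([[np.cos(a),np.sin(a)],[-np.sin(a),np.cos(a)]])
for n,d in(('t',t),('s',s)):
    W=cloud(d).reshape(-1,3); q=(W[:,:2]-[545.5,36.7])@R.T; z=W[:,2]
    k=(abs(q[:,0])<97)&(abs(q[:,1])<66)&(z>62)&(z<77); p=q[k]; print(n,k.sum(),'box frame',*rect(p),'z',np.median(z[k]))
    for x in range(-90,91,30):
        b=p[abs(p[:,0]-x)<8]; print(x,np.percentile(b[:,1],[1,99]).round(1) if len(b) else '',end=' ')
    print()
cv2.imwrite('pics/a4.png',np.hstack([cv2.resize(t['image'][125:265,230:355],(400,448)),cv2.resize(s['image'][175:265,290:400],(400,448))]))
```

```text
t 2519 box frame [-0.6 -1.5] [190.4 119.6] 0.6 z 68.64611055077853
-90 [-41.3  31.3] -60 [-33.9  30.5] -30 [-33.6  31.3] 0 [-33.8  30.7] 30 [-34.   30.4] 60 [-34.3  30.2] 90 [-34.3  46.6] 
s 976 box frame [-2. 11.] [189.6 109.9] 0.0 z 68.93770568512804
-90 [-39.8  65.4] -60 [-41.3  38.5] -30 [-39.2  64.2] 0 [-38.7  64.5] 30 [-39.3  63.7] 60 [-39.7  65.2] 90 [-39.5  65.8]
```

View pics/a4.png

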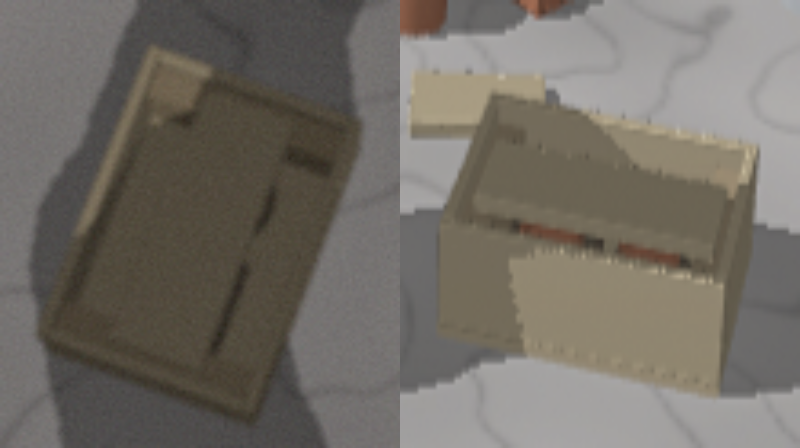

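The batt is straight: edges at about −34 and +31 mm along its whole length, so it sits within 2 mm of centre. The slanted edge seen earlier was a shadow. Now the vase.

Run:
```python
from m import *
pick((407.5,-395.3),0,6,15,up=220)
place((545.2,36),-20.2,76,up=250)
r.movej([-77.951,28.281,77.091,0,74.628,-5.472])
t=snap('top'); s=snap('side'); np.savez('t5.npz',**t); np.savez('s5.npz',**s)
show(t,'vase lip',(235,130,350,262),'red',128,160,140); show(s,'vase lip s',(295,150,395,255),'red',128,160,140)
cv2.imwrite('pics/a5.png',np.hstack([cv2.resize(t['image'][125:265,230:355],(400,448)),cv2.resize(s['image'][155:265,280:410],(400,400)) if 0 else cv2.resize(s['image'][155:265,290:400],(400,448))]))
```

```text
grip 46.0 15.0 [ 407.5 -395.2   28. ] 44.3
held 45.6 15.0
hit True [545.1  36.   97.9] want 98.0 [-1.  -0.8  6.7]
t 52.975
vase lip px 354 depth [546.2  34. ] [26.  25.2] 42.9 mean [546.1  34.5] | ray [536.9  33.3] [46.1 43.3] 30.8
vase lip s px 339 depth [545.4  34.7] [33.3 21.9] 81.1 mean [544.5  30.2] | ray [534.2 -27. ] [145.5  42.2] 81.6
```

View pics/a5.png

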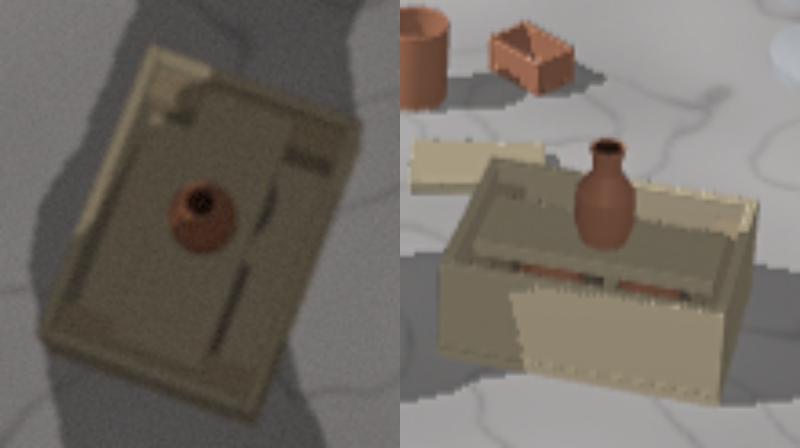

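The vase stands upright mid-batt; its lip measures (546, 34) and the batt centre is about (545, 35.5). The look-alikes in view have not moved.

```bash
python3 -c "
from h import *
print(ticket.job_done())"
```

```text
the job is handed in; nothing more can be done
None
```

The kiln box is packed and handed in at about 54 s of 109 s: the cup is in the ring, the dish in the frame, the long batt straight across both ledges and the vase upright at its middle, all set down within tolerance by my camera checks; the judge's verdict was not shown.

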